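# Fit check of a silver caddy's double lid

### The job

Check the fit of the finished silver tea caddy's double lid. Take the nested lids together by the wide brass rim of the inner lid, carry them from the wooden lid stand as one, lower them (do not drop them) until the rim sits fully home on the caddy's neck, and let go. Then draw the silver outer lid alone straight up, leaving the brass inner lid seated and undisturbed, and finish while holding the outer lid still and level, straight above the caddy, about 10 cm clear of the inner lid; do not shift the caddy or disturb the tools lying around.

Things in the scene. Friction and masses are not known exactly. Their poses are not given: they have to be found in the camera images.
- caddy_mouth (a point): Centre of the caddy's mouth, level with its neck's upper edge, 100 mm above the table; z up. The caddy is a loose round hollow silver box, about 0.6 kg, standing on the table, open on top: belly 80 mm across up to 66 mm, shoulder up to 76 mm, then a straight neck to the top, 54 mm across outside, 47 mm inside.
- stand_top (a point): Centre of the flat black leather top of the fixed dark wooden lid stand, 50 mm above the table; the stand is 62 mm across at the top, 80 mm at its foot. The nested lids start on it, roughly centred.
- inner_flange (a point): Centre of the brass inner lid's rim, half-way up it; z up. Loose, 0.16 kg. Rim: disc 62 mm across, 10 mm thick, upright edge to grip across. Under it a plug 43 mm across, 12 mm deep, lowest 5 mm tapered to 34, fits the neck with 2 mm play all round; seated, the rim lies on the neck and this point is 5 mm above caddy_mouth. On the rim a flat boss 34 mm across, 7 mm high, hidden in the outer lid.
- outer_center (a point): Centre of the silver outer lid's round body, 13 mm above its lower edge; z up. Loose cap, 0.09 kg, 44 mm across, 26 mm high (lower 18 mm straight), red knob 16 mm across on top, its top 27 mm above this point. Unfastened: its 7 mm deep hollow sits on the inner lid's boss with 2.5 mm play; nested, this point is 18 mm above inner_flange. Gripped alone it comes off alone; the rim carries both.
- oilstone: Bystander: black sharpening stone, 160 x 50 x 30 mm, lying along its x axis; origin at the centre of its underside. Loose.
- hammer_head (a point): Bystander: centre of the head of a chasing hammer lying on the table, 14 mm above it; its handle runs 215 mm along this point's -x axis; head 50 mm along its y axis. Loose.
- punch_rack: Bystander: wooden block 60 x 90 x 50 mm (x, y, z) with eight steel punches standing in it, up to 125 mm high overall; origin at the centre of its underside. Loose.
Not all that is in view belongs to the job. What is shaped like the part that bears inner_flange but blue is not meant. There is more than one size of the part that bears caddy_mouth; the job needs the larger.

How it is judged:
On the way, in this order (a step that is already met when the one before it is completed fails the run):
1. the nested lids are carried together, held by the inner lid's rim, clear of the stand (contact force between the fingers and inner_lid above 1 N and z of inner_flange in the frame of stand_top above 0.037 m and distance between outer_center and inner_flange below 0.024 m), for 0.2 s.
2. both lids, still nested, sit fully home on the caddy and have been let go (z of inner_flange in the frame of caddy_mouth between 0.002 and 0.008 m and horizontal distance between inner_flange and caddy_mouth below 0.005 m and angle between the z axis of inner_flange and the z axis of caddy_mouth, either way round below 0.06 rad and distance between outer_center and inner_flange below 0.024 m and contact force between the fingers and inner_lid below 0.1 N and contact force between the fingers and outer_lid below 0.1 N), for 0.2 s.
At the end, for the whole second after the job is handed in: Inner lid fully home on the upright caddy (height within 3 mm, centred within 5 mm, flat), touched by neither robot nor outer lid; caddy shifted under 25 mm; gripper holds the outer lid still and level (0.2 rad), within 30 mm of the caddy axis, its edge 60 to 160 mm above the inner rim (z of inner_flange in the frame of caddy_mouth between 0.002 and 0.008 m and horizontal distance between inner_flange and caddy_mouth below 0.005 m and angle between the z axis of inner_flange and the z axis of caddy_mouth, either way round below 0.06 rad and contact force between each of the arm, the fingers and inner_lid below 0.1 N and contact force between outer_lid and inner_lid below 0.05 N and contact force between the fingers and outer_lid above 1 N and z of outer_center in the frame of inner_flange between 0.078 and 0.178 m and horizontal distance between outer_center and caddy_mouth below 0.03 m and angle between outer_center's own z axis and vertical below 0.2 rad and linear speed of outer_lid below 0.02 m/s and angle between caddy_mouth's own z axis and vertical below 0.05 rad and height (world z) of caddy_mouth below 0.105 m and distance of caddy_mouth from where it was at the start of the episode below 0.025 m); the arm keeps its last pose, push and grip.
It fails at once if the outer lid comes off the inner lid while the inner lid is not seated on the caddy (pulled off too early, or the inner lid pulled up or tipped with it) (distance between outer_center and inner_flange above 0.026 m and (z of inner_flange in the frame of caddy_mouth above 0.009 m or horizontal distance between inner_flange and caddy_mouth above 0.006 m or angle between the z axis of inner_flange and the z axis of caddy_mouth, either way round above 0.1 rad)).
It fails at once if the lids are let go above the caddy before the plug is down in the neck, or the inner lid is pulled up again with the outer lid (contact force between the fingers and inner_lid below 0.05 N and horizontal distance between inner_flange and caddy_mouth below 0.06 m and z of inner_flange in the frame of caddy_mouth above 0.013 m).
It fails at once if the inner lid is dropped or set down anywhere else: it leaves the stand and lies on the table (height (world z) of inner_flange below 0.045 m).
It fails at once if the caddy is tipped or shifted by more than 25 mm (angle between caddy_mouth's own z axis and vertical above 0.15 rad or distance of caddy_mouth from where it was at the start of the episode above 0.025 m).
It fails at once if a bystander (oilstone, hammer, punch rack) is moved by more than 20 mm (distance of any of oilstone, hammer_head, punch_rack from where it was at the start of the episode above 0.02 m).
It also fails if it takes over 45 s, if anything falls off the work surface, if the arm or the gripper's body presses on something with over 40 N, if the wrist force passes 120 N, or if a joint passes its speed limit or range.

### The arm

A 6-joint arm with a two-finger parallel gripper is mounted at the origin on the work surface. World frame = base frame: x ahead of the robot, y to its left, z up, the work surface at z = 0. Lengths are in m, angles in rad, forces in N, time in s.
With the tool pointing down it reaches from about 0.35 to 0.725 m from the base axis. Payload 4.3 kg.
Tool frame: the origin (TCP) lies at the very end of the fingers, on their centre line; the grasp point (between the pads) lies 19 mm behind it (robot.hold_point_z is the distance from the TCP to the grasp point, in m); z points along the fingers, y is the line along which they close (so a half turn about z gives the same grasp; the last joint's range is limited). The gripper opens to 85 mm and grips with 20 to 120 N. Pads are 22 mm wide; open, the fingers measure 114 mm over their backs; the gripper's body (76 mm by 85 mm) begins 54 mm behind the grasp point. The pads swing forward as they close: fully open they stand 13 mm farther back than shut.
Start: joints at [-1.457, 0.377, 0.081, 1.274, 0, 1.46], TCP at [0.128, -0.561, 0.231] pointing down, gripper open.
Joint ranges: [-2.72, 2.72], [-0.84, 1.66], [-1.02, 1.22], [-1.77, 2.12], [-1.37, 1.28], [-3.14, 3.14]. Speed limits (rad/s): [2.57, 2.57, 3.14, 3.14, 3.14, 3.14].

### API

Orientations are given as a rotation vector (axis times angle).
In Python, from workcell import robot gives the robot as it stands. The module is installed in compiled form; this text tells all that it offers.
- The arm moves only by the tool move_arm, never from a script. Its arguments are lists of equal length, an entry for each row: "travel": the shift along the tool's x, y, z normalised to -1 to 1, where 1 is 0.25 m, a list of three; "angular": the turn, a rotation vector about the tool's x, y, z normalised to -1 to 1, where 1 is 90 degrees, a list of three; "grip": the closure, from 0 (fully open) to 1 (shut). A call has 1 to 20 rows; each row shifts and turns the commanded pose from where the row before left it, along the tool's axes as they then stand; what a row does not reach is not made up. A row lasts 1/10 s, in which the tool goes at most 50 mm and 8.59 degrees, less where a joint would pass 70% of its speed; a pose out of reach is approached as far as the arm can. A call with a number of a shift or a turn outside -1 to 1 is refused whole. A call with a gripper value outside its range is refused whole. The fingers move at their own pace and stop on an object; "grip_force" is the grip in N (left out, the last holds). Time passes only in rows, so rows that do not move let the fingers close. It gives the time, the measured TCP pose, the force, the opening and the grip force at its end, in the units of the state.
- robot.state(): the state, without advancing time (a new reading comes with each control period).
- robot.camera(name): name is "scene" or "top" or "wrist"; returns the picture (420x560x3 uint8, red, green, blue); there is no depth.
- robot.get_calibration(name): a dict with "camera_matrix" (3x3 intrinsics, pixels), "D" ([k1, k2, p1, p2, k3] as OpenCV has them; the pictures are not rectified), "cam_to_world" (4x4, takes a point from camera to world coordinates); the wrist camera has in their place "mount" (4x4, takes a point from camera to tool coordinates, whose origin is the TCP and whose axes are the flange's). Camera axes: x right, y up, looking along -z (the intrinsics and any distortion apply to the point x, -y, -z); pixel columns grow to the right and rows downward; lengths in m; the calibration is good to about 2 mm. A picture is of the moment at which its call begins: read the wrist's pose just before it. get_calibration takes no time and is no camera call.
- robot.finish_job(): hands the job in; it is judged then, once.
The state is a dict: "time_s": time; "joints": joint angles; "joint_vel": joint speeds; "joint_efforts": joint torques, N m; "ee_pos": TCP position; "tool_rot": TCP orientation; "wrist_force": force on the tool from outside, world axes, zero at the start; "moment": the same for the moment, N m; "finger_gap": finger opening in m; "gripper_force": force on a finger pad.
Only numpy, scipy, OpenCV 4.12 (cv2) and the standard library are available. Lean on these libraries where they do the work, as an engineer would, in place of code of your own. Each camera call takes 0.05 s, during which the arm holds its last target. There are 200 camera calls.

## Working session

There is one attempt and no reset: what is moved stays moved. The work goes in short steps, Python scripts to look and compute and a tool call to move; the robot and the scene stay as the last step left them, time stands still between calls to the robot, and variables do not carry over. Pictures are saved under pics/ and viewed, at most 10 in all, crops included, and the job is handed in when it is done.

Besides the shell and the picture viewer there is one more tool, called by a JSON object that holds its "op" and its "data", one argument or row to a line. move_arm: Moves the arm, as the interface text tells. Scaled input: -1 to 1 covers 0.25 m each way for a shift and 90 degrees each way for a turn. Its arguments: {"type":"object","properties":{"travel":{"type":"array","items":{"type":"array","items":{"type":"number","minimum":-1,"maximum":1}}},"angular":{"type":"array","items":{"type":"array","items":{"type":"number","minimum":-1,"maximum":1}}},"grip":{"type":"array","items":{"type":"number"}},"grip_force":{"type":"number"}},"required":["travel","angular","grip"]}

```bash
mkdir -p pics; cat > h.py <<'E'
import numpy as np,cv2
from scipy.spatial.transform import Rotation as R
from workcell import robot
def ray(name,px,st=None):
    c=robot.get_calibration(name)
    if 'cam_to_world' in c: T=np.array(c['cam_to_world'])
    else:
        st=st or robot.state(); T=np.eye(4);T[:3,:3]=R.from_rotvec(st['tool_rot']).as_matrix();T[:3,3]=st['ee_pos'];T=T@np.array(c['mount'])
    u=cv2.undistortPoints(np.array([[px]],float),np.array(c['camera_matrix']),np.array(c['D'],float))[0,0]
    return T[:3,3],T[:3,:3]@np.array([u[0],-u[1],-1.])
def onz(name,px,z,st=None):
    o,d=ray(name,px,st); return o+d*(z-o[2])/d[2]
def snap(name,f):
    im=robot.camera(name); cv2.imwrite('pics/'+f,im[:,:,::-1]); return im
E
python3 - <<'E'
from h import *
print(robot.state())
for n in('scene','top','wrist'): snap(n,n+'0.png')
for n in('scene','top'): print(robot.get_calibration(n)['cam_to_world'])
print(robot.get_calibration('wrist')['mount'], robot.hold_point_z)
E
```

```text
{'time_s': 0.0, 'joints': array([-1.45730174e+00,  3.78045897e-01,  7.96412394e-02,  1.27440666e+00,
       -1.61785582e-05,  1.46049416e+00]), 'joint_vel': array([-0.00017863,  0.00048374, -0.0004446 , -0.00022258,  0.00206428,
        0.00023308]), 'joint_efforts': array([-2.31160142e-03, -4.63602412e+01,  2.69878542e+01,  2.07429804e-02,
       -4.30757927e-04,  1.36175316e-05]), 'ee_pos': array([ 0.12753709, -0.56000869,  0.23037662]), 'tool_rot': array([-3.11994247e+00, -3.50580982e-01,  3.04458887e-05]), 'wrist_force': array([0.26520234, 0.13232868, 0.03607982]), 'moment': array([ 0.0224939 , -0.03519557,  0.00412781]), 'gripper_force': 0.0, 'finger_gap': 0.08548249054329855}
[[ 0.81196161 -0.35398191  0.46412838  0.99780372]
 [ 0.58369474  0.49829322 -0.64109618 -0.63538155]
 [-0.00433557  0.79145478  0.61121235  0.65961567]
 [ 0.          0.          0.          1.        ]]
[[ 0.01873836  0.99650552 -0.08139798  0.48965861]
 [-0.99962511  0.01704692 -0.02142541 -0.04445655]
 [-0.01996295  0.08176894  0.99645136  0.87955428]
 [ 0.          0.          0.          1.        ]]
[[-1.25957897e-04  9.61704990e-01  2.74086658e-01  7.07016620e-02]
 [ 9.99999844e-01 -2.80679108e-05  5.58038572e-04 -2.99475443e-04]
 [ 5.44361519e-04  2.74086686e-01 -9.61704836e-01 -1.43667497e-01]
 [ 0.00000000e+00  0.00000000e+00  0.00000000e+00  1.00000000e+00]] 0.0187
```

View pics/top0.png

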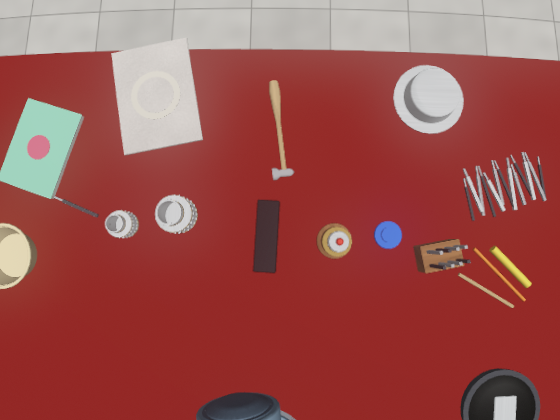

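View pics/scene0.png

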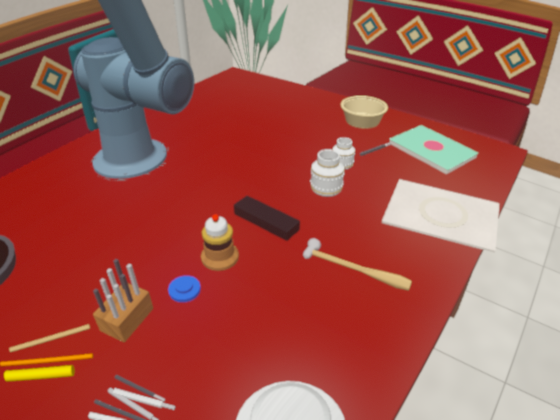

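Top view: nested lids at about (338,241), large caddy at (176,214) with the small one at (122,224), blue decoy at (388,235), oilstone at (266,236), hammer head at (283,173), punch rack at (442,256). The scene view agrees.

```bash
python3 - <<'E'
from h import *
im=cv2.imread('pics/top0.png'); hsv=cv2.cvtColor(im,cv2.COLOR_BGR2HSV)
# grey (unsaturated) caddy blob & lid brass blob
def blob(m,x0,y0,x1,y1):
    k=np.zeros_like(m);k[y0:y1,x0:x1]=m[y0:y1,x0:x1]
    c=max(cv2.findContours(k,0,2)[0],key=cv2.contourArea);return c
S=hsv[...,1];H=hsv[...,0];V=hsv[...,2]
sil=((S<90)&(V>60)).astype(np.uint8)
c=blob(sil,145,180,210,250);print('caddy',cv2.minEnclosingCircle(c),cv2.boundingRect(c))
c=blob(sil,315,215,365,265);p=cv2.minEnclosingCircle(c)[0];print('cap',p,onz('top',p,.085))
br=((H>12)&(H<35)&(S>60)).astype(np.uint8)
c=blob(br,310,215,365,265);p=cv2.minEnclosingCircle(c);print('brass',p,onz('top',p[0],.067))
a=im[180:270,100:215];b=im[205:275,300:400]
cv2.imwrite('pics/c.png',np.hstack([cv2.resize(a,(400,313),interpolation=cv2.INTER_CUBIC),cv2.resize(b,(400,313),interpolation=cv2.INTER_CUBIC)]))
for q in [(173,212),(176,214),(266,236),(283,173),(338,241)]: print(q,onz('top',q,.1)[:2],onz('top',q,.03)[:2])
E
```

```text
caddy ((175.7142791748047, 213.5), 21.43212890625) (155, 194, 43, 40)
cap (337.7272644042969, 241.2818145751953) [ 0.48865447 -0.15317247  0.085     ]
brass ((334.31817626953125, 240.68182373046875), 17.136524200439453) [ 0.48976805 -0.14847805  0.067     ]
(173, 212) [0.54179304 0.18473605] [0.54647444 0.20531638]
(176, 214) [0.53780814 0.17832007] [0.54213172 0.19832428]
(266, 236) [ 0.49671686 -0.00681833] [ 0.49735066 -0.00343861]
(283, 173) [ 0.62543642 -0.03879649] [ 0.63762857 -0.03828824]
(338, 241) [ 0.48924705 -0.15166394] [ 0.4892101  -0.16129062]
```

View pics/c.png

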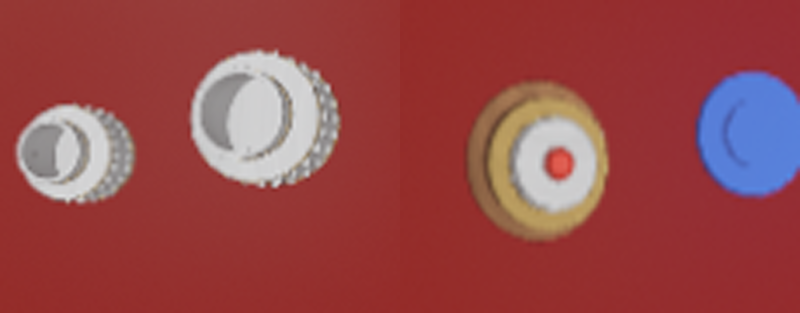

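Mouth of the large caddy is near (0.541, 0.193) and the lids near (0.489, -0.153). Next I move above the lids for a close look.

{"op": "move_arm", "data": {
  "travel": [
    [0,0,0],
    [0,0,0],
    [0.12,-0.136,0.01],
    [0.12,-0.136,0.01],
    [0.12,-0.136,0.01],
    [0.12,-0.136,0.01],
    [0.12,-0.136,0.01],
    [0.12,-0.136,0.01],
    [0.12,-0.136,0.01],
    [0.12,-0.136,0.01],
    [0.12,-0.136,0.01],
    [0.12,-0.136,0.01],
    [0.12,-0.136,0.01],
    [0.12,-0.136,0.01],
    [0,0,0],
    [0,0,0],
    [0,0,0]
  ],
  "angular": [
    [0,0,0.071],
    [0,0,0.071],
    [0,0,0],
    [0,0,0],
    [0,0,0],
    [0,0,0],
    [0,0,0],
    [0,0,0],
    [0,0,0],
    [0,0,0],
    [0,0,0],
    [0,0,0],
    [0,0,0],
    [0,0,0],
    [0,0,0],
    [0,0,0],
    [0,0,0]
  ],
  "grip": [0,0,0,0,0,0,0,0,0,0,0,0,0,0,0,0,0],
  "grip_force": 40
}}

```text
time_s: 1.85
ee_pos: [0.4866, -0.153, 0.2011]
tool_rot: [3.141, -0.0, -0.001]
wrist_force: [-0.8, -0.3, -0.4]
finger_gap: 0.0856
gripper_force: 0.0
```

```bash
cat >> h.py <<'E'
def lids(im,st):
    hsv=cv2.cvtColor(im,cv2.COLOR_RGB2HSV);H,S,V=[hsv[...,i] for i in range(3)]
    sil=((S<70)&(V>90)).astype(np.uint8); return hsv,sil
E
python3 - <<'E'
from h import *
st=robot.state();im=snap('wrist','w1.png');print(st['time_s'],st['ee_pos'],st['tool_rot'])
for q in [(280,210)]: print(onz('wrist',q,.067,st))
E
```

```text
1.85 [ 0.48660881 -0.15298645  0.2011094 ] [ 3.14135403e+00 -9.50036331e-05 -1.39952346e-03]
[ 0.47750003 -0.14719201  0.067     ]
```

View pics/w1.png

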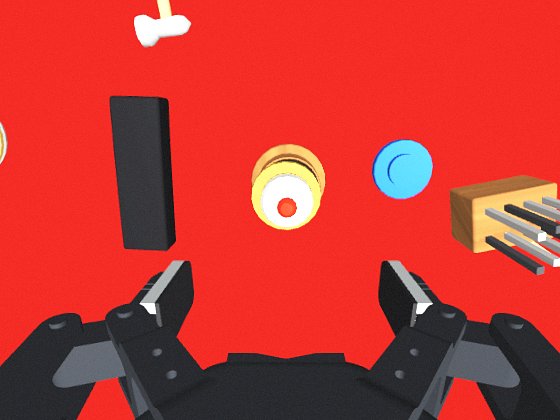

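Wrist view: rim (yellow) at about (286,195), cap and red knob at (287,207), fingers symmetric about col 285, and the oilstone, blue decoy and rack are well clear.

```bash
python3 - <<'E'
from h import *
st=robot.state();im=cv2.imread('pics/w1.png');hsv=cv2.cvtColor(im,cv2.COLOR_BGR2HSV);H,S,V=[hsv[...,i] for i in range(3)]
print(hsv[222,285],hsv[165,285],hsv[195,255],hsv[150,285])
m=((H>24)&(H<38)&(S>90)|(S<70)&(V>150)).astype(np.uint8);m[:140]=0;m[235:]=0;m[:,:240]=0;m[:,330:]=0
c=max(cv2.findContours(m,0,2)[0],key=cv2.contourArea);print(cv2.boundingRect(c),cv2.fitEllipse(cv2.convexHull(c)))
x,y,w,h=cv2.boundingRect(c)
e=cv2.fitEllipse(cv2.convexHull(c))
print(onz('wrist',(x+w/2,e[0][1]),.072,st), onz('wrist',(x+w/2,y+h),.069,st))
L=onz('wrist',(x,e[0][1]),.07,st);Rr=onz('wrist',(x+w,e[0][1]),.07,st);print(L,Rr)
k=((H<6)&(S>100)&(V<252)).astype(np.uint8)
E
```

```text
[  0   0 255] [ 29 125 255] [ 28 130 255] [ 17 144 250]
(252, 162, 69, 68) ((285.69866943359375, 195.36875915527344), (67.07506561279297, 68.74024963378906), 92.39009857177734)
[ 0.49233219 -0.15339717  0.072     ] [ 0.45882064 -0.15339494  0.069     ]
[ 0.49189166 -0.12265356  0.07      ] [ 0.49184101 -0.18414669  0.07      ]
```

{"op": "move_arm", "data": {
  "travel": [
    [0.016,0,0.1],
    [0,0,0.1],
    [0,0,0.1],
    [0,0,0.1],
    [0,0,0.1],
    [0,0,0.06],
    [0,0,0.044],
    [0,0,0],
    [0,0,0],
    [0,0,0],
    [0,0,0],
    [0,0,0],
    [0,0,0],
    [0,0,0],
    [0,0,0]
  ],
  "angular": [
    [0,0,0],
    [0,0,0],
    [0,0,0],
    [0,0,0],
    [0,0,0],
    [0,0,0],
    [0,0,0],
    [0,0,0],
    [0,0,0],
    [0,0,0],
    [0,0,0],
    [0,0,0],
    [0,0,0],
    [0,0,0],
    [0,0,0]
  ],
  "grip": [0,0,0,0,0,0,0,0,0.4,0.4,0.4,0.4,0.4,0.4,0.4],
  "grip_force": 40
}}

```text
time_s: 3.4
ee_pos: [0.4922, -0.1532, 0.0517]
tool_rot: [3.14, 0.001, 0.003]
wrist_force: [-1.7, 0.4, 5.6]
finger_gap: 0.0601
gripper_force: 43.6
```

```bash
python3 - <<'E'
from h import *
im=snap('wrist','w2.png');print(robot.state()['ee_pos'],robot.hold_point_z)
E
```

```text
[ 0.49218899 -0.15314822  0.05174997] 0.0187
```

View pics/w2.png

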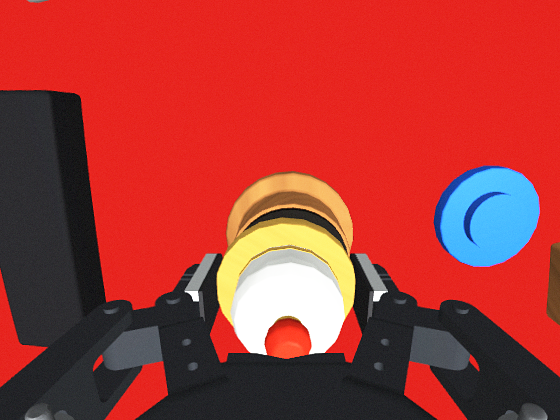

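Lids are held by the rim: brass rim between the pads at rows 220-330, cap still nested. I lift, then stop short of the caddy to look.

{"op": "move_arm", "data": {
  "travel": [
    [0,0,-0.02],
    [0,0,-0.05],
    [0,0,-0.09],
    [0,0,-0.09],
    [0,0,-0.09],
    [0,0,-0.09],
    [0,0,-0.06],
    [0,0,-0.02],
    [-0.01,-0.05,0],
    [-0.015,-0.1,0],
    [-0.015,-0.13,0],
    [-0.015,-0.13,0],
    [-0.015,-0.13,0],
    [-0.015,-0.13,0],
    [-0.015,-0.13,0],
    [-0.015,-0.13,0],
    [-0.015,-0.13,0],
    [-0.015,-0.13,0],
    [-0.015,-0.12,0],
    [-0.004,-0.07,0]
  ],
  "angular": [
    [0,0,0],
    [0,0,0],
    [0,0,0],
    [0,0,0],
    [0,0,0],
    [0,0,0],
    [0,0,0],
    [0,0,0],
    [0,0,0],
    [0,0,0],
    [0,0,0],
    [0,0,0],
    [0,0,0],
    [0,0,0],
    [0,0,0],
    [0,0,0],
    [0,0,0],
    [0,0,0],
    [0,0,0],
    [0,0,0]
  ],
  "grip": [0.4,0.4,0.4,0.4,0.4,0.4,0.4,0.4,0.4,0.4,0.4,0.4,0.4,0.4,0.4,0.4,0.4,0.4,0.4,0.4]
}}

```text
time_s: 5.45
ee_pos: [0.4486, 0.1228, 0.1806]
tool_rot: [-3.08, -0.142, 0.006]
wrist_force: [0.4, -0.6, -2.4]
finger_gap: 0.0596
gripper_force: 44.2
```

{"op": "move_arm", "data": {
  "travel": [
    [0,-0.03,0],
    [0,0,0],
    [0,0,0],
    [0,0,0]
  ],
  "angular": [
    [0,0,0],
    [0,0,0],
    [0,0,0],
    [0,0,0]
  ],
  "grip": [0.4,0.4,0.4,0.4]
}}

```text
time_s: 5.85
ee_pos: [0.4492, 0.1252, 0.1811]
tool_rot: [-3.078, -0.147, 0.005]
wrist_force: [-0.9, -0.8, -3.7]
finger_gap: 0.0597
gripper_force: 44.2
```

```bash
python3 - <<'E'
from h import *
st=robot.state();im=snap('wrist','w3.png');print(st['ee_pos'],st['tool_rot'],onz('wrist',(286,150),.1,st))
E
```

```text
[0.44916489 0.12517039 0.1811312 ] [-3.07765531 -0.14742704  0.0051556 ] [0.49842082 0.13518352 0.1       ]
```

View pics/w3.png

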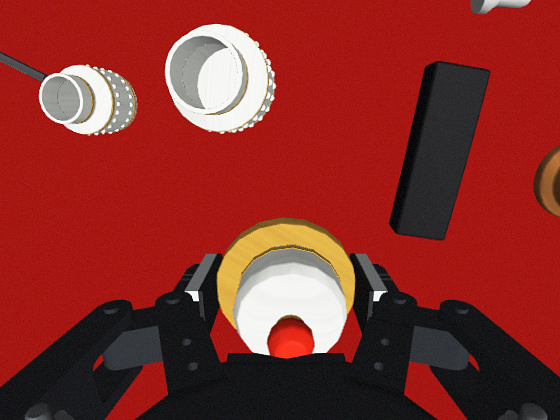

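Large caddy's mouth ring is at about (206,69); the lids are in hand, nested. The arm stopped short in y and yawed, so I check the joints.

```bash
python3 - <<'E'
from h import *
st=robot.state();print(st['joints'])
im=cv2.imread('pics/w3.png')
for s in [150]:
  g=cv2.cvtColor(im,cv2.COLOR_BGR2GRAY)
c=im[10:150,150:290];cv2.imwrite('pics/w3c.png',cv2.resize(c,None,fx=4,fy=4,interpolation=2))
print(onz('wrist',(206,69),.1,st),onz('wrist',(165,69),.1,st),onz('wrist',(247,69),.1,st))
# rim in hand
hsv=cv2.cvtColor(im,cv2.COLOR_BGR2HSV);H,S,V=cv2.split(hsv)
m=((H>15)&(H<38)&(S>90)).astype(np.uint8);m[:200]=0;m[345:]=0;m[:,:200]=0;m[:,370:]=0
ct=max(cv2.findContours(m,0,1)[0],key=cv2.contourArea).reshape(-1,2)
top={}
for x,y in ct:
    if x not in top or y<top[x]: top[x]=y
p=np.array([onz('wrist',(x,y),st['ee_pos'][2]+.0205,st)[:2] for x,y in top.items() if 232<x<340])
A=np.c_[2*p,np.ones(len(p))];s=np.linalg.lstsq(A,(p**2).sum(1),rcond=None)[0]
print('rim ctr',s[:2],'r',np.sqrt(s[2]+s[0]**2+s[1]**2))
E
```

```text
[ 0.09491974  0.17727351 -0.32369006  1.07037717  0.06055627  3.14065021]
[0.54718583 0.19429267 0.1       ] [0.54519757 0.22300337 0.1       ] [0.54932627 0.16637808 0.1       ]
rim ctr [0.45248658 0.12453704] r 0.028742917376288712
```

View pics/w3c.png

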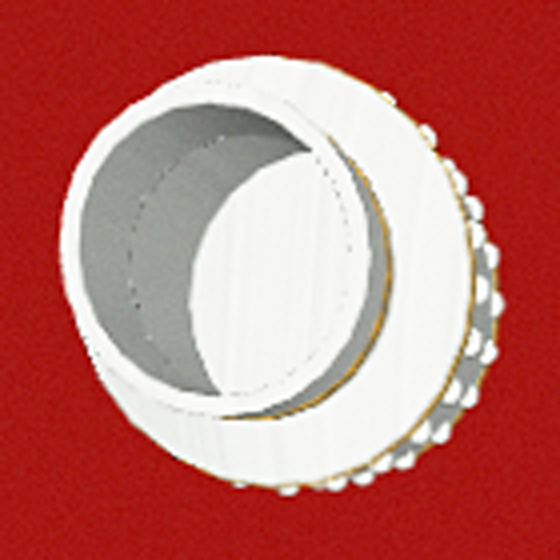

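j6 is at its limit, so I yaw about +85° (tool x along world +y) and approach the caddy along y.

{"op": "move_arm", "data": {
  "travel": [
    [0,0,0],
    [0,0,0],
    [0,0,0],
    [0,0,0],
    [0,0,0],
    [0,0,0],
    [0,0,0],
    [0,0,0],
    [0,0,0],
    [0,0,0],
    [0,0,0],
    [-0.02,0.07,0],
    [-0.02,0.1,0],
    [-0.02,0.1,0],
    [-0.02,0.08,0],
    [-0.02,0.04,0],
    [0,0,0],
    [0,0,0],
    [0,0,0]
  ],
  "angular": [
    [0,0,-0.086],
    [0,0,-0.086],
    [0,0,-0.086],
    [0,0,-0.086],
    [0,0,-0.086],
    [0,0,-0.086],
    [0,0,-0.086],
    [0,0,-0.086],
    [0,0,-0.086],
    [0,0,-0.086],
    [0,0,-0.08],
    [0,0,0],
    [0,0,0],
    [0,0,0],
    [0,0,0],
    [0,0,0],
    [0,0,0],
    [0,0,0],
    [0,0,0]
  ],
  "grip": [0.4,0.4,0.4,0.4,0.4,0.4,0.4,0.4,0.4,0.4,0.4,0.4,0.4,0.4,0.4,0.4,0.4,0.4,0.4]
}}

```text
time_s: 7.8
ee_pos: [0.5454, 0.1011, 0.179]
tool_rot: [-2.184, -2.19, -0.058]
wrist_force: [-0.5, -0.2, -2.6]
finger_gap: 0.0599
gripper_force: 44.2
```

```bash
python3 - <<'E'
from h import *
st=robot.state();im=snap('wrist','w4.png');print(st['ee_pos'],st['tool_rot'],st['joints'])
E
```

```text
[0.54535503 0.1011278  0.17901509] [-2.18425222 -2.18996896 -0.05817876] [ 0.03467108  0.35553904 -0.08877631  1.13181574  0.06074788  1.60269149]
```

View pics/w4.png

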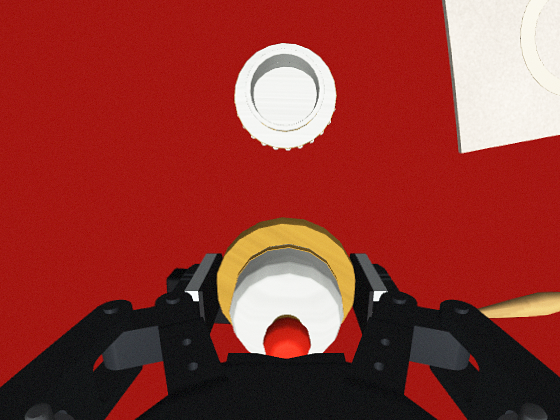

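Wrist view: caddy mouth at about (285,91), straight ahead of the held lids (rim centred near col 286). The tool is slightly tilted, so I compute the correction and measure the mouth.

```bash
cat > rim.py <<'E'
from h import *
def rimfit(im,st):
    H,S,V=cv2.split(cv2.cvtColor(im,cv2.COLOR_RGB2HSV))
    m=((H>12)&(H<38)&(S>90)&(V>60)).astype(np.uint8);m[:200]=0;m[345:]=0;m[:,:200]=0;m[:,370:]=0
    Rm=R.from_rotvec(st['tool_rot']).as_matrix();t=np.array(st['ee_pos'])
    ys=m.argmax(0);p=[]
    for x in range(235,338):
        o,d=ray('wrist',(x,ys[x]),st);o=Rm.T@(o-t);d=Rm.T@d
        p.append((o+d*(-.0105-o[2])/d[2])[:2])   # rim's lower edge, tool frame
    p=np.array(p)
    from scipy.optimize import least_squares
    f=lambda r:least_squares(lambda c:np.hypot(*(p-c).T)-r,[0,0])
    s=f(.031);return s.x,np.abs(s.fun).max()
E
python3 - <<'E'
from rim import *
st=robot.state();im=cv2.imread('pics/w4.png')[:,:,::-1].copy()
Rm=R.from_rotvec(st['tool_rot'])
want=R.from_matrix(np.array([[0,1,0],[1,0,0],[0,0,-1.]]))
print('corr norm',(Rm.inv()*want).as_rotvec()/(np.pi/2), 'tilt',np.arccos(-Rm.as_matrix()[2,2]))
print('rim in tool',rimfit(im,st))
for q in [(285,91),(247,90),(321,90),(284,53),(284,128)]: print(q,onz('wrist',q,.1,st)[:2])
c=im[35:160,225:345,::-1];cv2.imwrite('pics/w4c.png',cv2.resize(c,None,fx=4.5,fy=4.5,interpolation=2))
E
```

```text
corr norm [-0.00447481 -0.03853973  0.00177548] tilt 0.06094473995914936
rim in tool (array([-0.00239459,  0.0007942 ]), np.float64(0.0003874175881181663))
(285, 91) [0.54521534 0.19552555]
(247, 90) [0.51925848 0.1962043 ]
(321, 90) [0.56976904 0.19629789]
(284, 53) [0.54448183 0.22012118]
(284, 128) [0.54458227 0.17080578]
```

View pics/w4c.png

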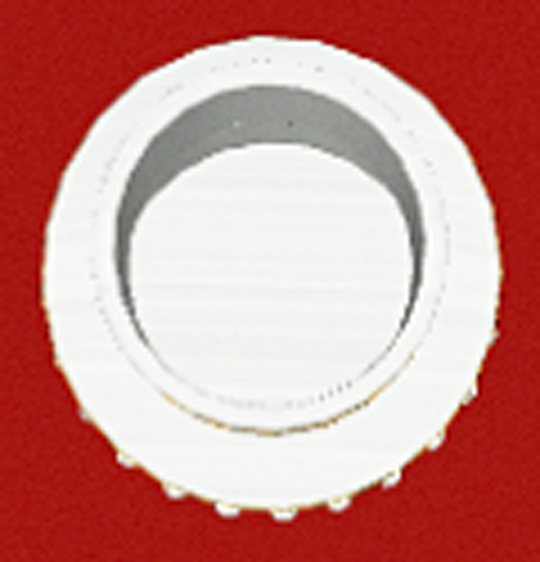

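{"op": "move_arm", "data": {
  "travel": [
    [0,0,0],
    [0.02,0,0.05],
    [0.02,0,0.08],
    [0,0,0.05],
    [0,0,0.016],
    [0,0,0],
    [0,0,0],
    [0,0,0]
  ],
  "angular": [
    [-0.0045,-0.0385,0.0018],
    [0,0,0],
    [0,0,0],
    [0,0,0],
    [0,0,0],
    [0,0,0],
    [0,0,0],
    [0,0,0]
  ],
  "grip": [0.4,0.4,0.4,0.4,0.4,0.4,0.4,0.4]
}}

```text
time_s: 8.65
ee_pos: [0.5473, 0.1108, 0.1309]
tool_rot: [2.221, 2.219, 0.003]
wrist_force: [-0.4, 0.3, -2.5]
finger_gap: 0.0598
gripper_force: 44.2
```

```bash
python3 - <<'E'
from rim import *
st=robot.state();im=snap('wrist','w5.png')
Rm=R.from_rotvec(st['tool_rot'])
want=R.from_matrix(np.array([[0,1,0],[1,0,0],[0,0,-1.]]))
print(st['ee_pos'],'corr norm',(Rm.inv()*want).as_rotvec()/(np.pi/2))
print('rim in tool',rimfit(im,st))
cv2.imwrite('pics/w5c.png',cv2.resize(im[0:345,190:380,::-1],None,fx=1.7,fy=1.7,interpolation=2))
E
```

```text
[0.54729191 0.11077075 0.13089302] corr norm [ 0.0015307  -0.0001162  -0.00049616]
rim in tool (array([-0.00247077,  0.0007648 ]), np.float64(0.000384600077578158))
```

View pics/w5c.png

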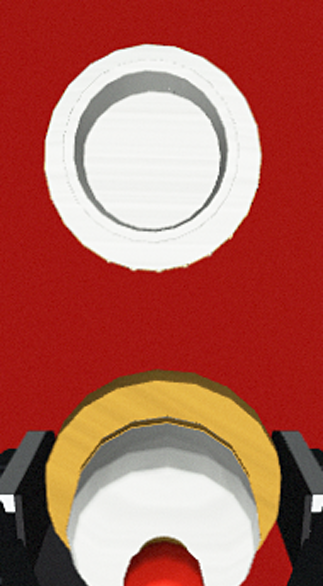

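Crop: mouth opening centred at about crop (151,151), i.e. pixel (279,89), and the lids are level and nested below it. I fit the opening automatically.

```bash
python3 - <<'E'
from rim import *
st=robot.state();im=cv2.imread('pics/w5.png')
H,S,V=cv2.split(cv2.cvtColor(im,cv2.COLOR_BGR2HSV))
m=((S<60)&(V<215)).astype(np.uint8);m[:25]=0;m[150:]=0;m[:,:225]=0;m[:,335:]=0
c=max(cv2.findContours(m,0,1)[0],key=cv2.contourArea);h=cv2.convexHull(c).reshape(-1,2)
p=np.array([onz('wrist',tuple(q),.1,st)[:2] for q in h.astype(float)])
A=np.c_[2*p,np.ones(len(p))]
for _ in range(3):
    s=np.linalg.lstsq(A,(p**2).sum(1),rcond=None)[0];r=np.sqrt(s[2]+s[:2]@s[:2]);e=np.hypot(*(p-s[:2]).T)-r
    k=e>-.001;p=p[k];A=A[k]
print(cv2.boundingRect(c),'mouth',s[:2],'r',r,len(p))
print('by hand',onz('wrist',(278.8,89.1),.1,st))
ro=rimfit(im[:,:,::-1].copy(),st)[0];rw=np.array([st['ee_pos'][0]+ro[1],st['ee_pos'][1]+ro[0]])
print('rim world',rw,'delta world',s[:2]-rw)
E
```

```text
(233, 41, 91, 96) mouth [0.54448084 0.19621659] r 0.023704611645125752 39
by hand [0.54481055 0.19659718 0.1       ]
rim world [0.5480529  0.10830096] delta world [-0.00357206  0.08791563]
```

{"op": "move_arm", "data": {
  "travel": [
    [0.04,-0.004,0],
    [0.08,-0.004,0],
    [0.1,-0.004,0],
    [0.08,-0.002,0],
    [0.04,0,0],
    [0.012,0,0],
    [0,0,0],
    [0,0,0.03],
    [0,0,0.03],
    [0,0,0.03],
    [0,0,0.02],
    [0,0,0.01],
    [0,0,0],
    [0,0,0]
  ],
  "angular": [
    [0,0,0],
    [0,0,0],
    [0,0,0],
    [0,0,0],
    [0,0,0],
    [0,0,0],
    [0,0,0],
    [0,0,0],
    [0,0,0],
    [0,0,0],
    [0,0,0],
    [0,0,0],
    [0,0,0],
    [0,0,0]
  ],
  "grip": [0.4,0.4,0.4,0.4,0.4,0.4,0.4,0.4,0.4,0.4,0.4,0.4,0.4,0.4]
}}

```text
time_s: 10.1
ee_pos: [0.5432, 0.1989, 0.1001]
tool_rot: [2.222, 2.22, 0.001]
wrist_force: [0.3, 0.1, -2.9]
finger_gap: 0.0598
gripper_force: 44.2
```

{"op": "move_arm", "data": {
  "travel": [
    [0,0,0.01],
    [0,0,0.01],
    [0,0,0.008],
    [0,0,0],
    [0,0,0]
  ],
  "angular": [
    [0,0,0],
    [0,0,0],
    [0,0,0],
    [0,0,0],
    [0,0,0]
  ],
  "grip": [0.4,0.4,0.4,0.4,0.4]
}}

```text
time_s: 10.6
ee_pos: [0.543, 0.1989, 0.0929]
tool_rot: [2.222, 2.221, 0.0]
wrist_force: [-0.3, -0.6, -3.3]
finger_gap: 0.0598
gripper_force: 44.2
```

No contact so far, with the plug about 9 mm into the neck. I continue in small steps.

{"op": "move_arm", "data": {
  "travel": [
    [0,0,0.005],
    [0,0,0.004],
    [0,0,0],
    [0,0,0]
  ],
  "angular": [
    [0,0,0],
    [0,0,0],
    [0,0,0],
    [0,0,0]
  ],
  "grip": [0.4,0.4,0.4,0.4]
}}

```text
time_s: 11.0
ee_pos: [0.5431, 0.1989, 0.0907]
tool_rot: [2.222, 2.22, 0.001]
wrist_force: [0.8, 0.1, -3.0]
finger_gap: 0.0598
gripper_force: 44.2
```

{"op": "move_arm", "data": {
  "travel": [
    [0,0,0.004],
    [0,0,0],
    [0,0,0]
  ],
  "angular": [
    [0,0,0],
    [0,0,0],
    [0,0,0]
  ],
  "grip": [0.4,0.4,0.4]
}}

```text
time_s: 11.3
ee_pos: [0.5433, 0.1989, 0.0899]
tool_rot: [2.221, 2.22, 0.001]
wrist_force: [-0.5, -0.4, -1.6]
finger_gap: 0.0601
gripper_force: 44.2
```

Contact is beginning (-3 to -1.6 N). Press slightly more.

{"op": "move_arm", "data": {
  "travel": [
    [0,0,0.004],
    [0,0,0.002],
    [0,0,0],
    [0,0,0]
  ],
  "angular": [
    [0,0,0],
    [0,0,0],
    [0,0,0],
    [0,0,0]
  ],
  "grip": [0.4,0.4,0.4,0.4]
}}

```text
time_s: 11.7
ee_pos: [0.5433, 0.1989, 0.0898]
tool_rot: [2.221, 2.22, 0.002]
wrist_force: [-3.8, -0.9, 6.4]
finger_gap: 0.06
gripper_force: 45.0
```

```bash
python3 - <<'E'
from rim import *
im=robot.camera('scene');w=robot.camera('wrist')
a=cv2.resize(im[120:230,270:380,::-1],(400,400),interpolation=2);b=cv2.resize(w[100:380,140:420,::-1],(400,400),interpolation=2)
cv2.imwrite('pics/s6.png',np.hstack([a,b]))
E
```

```text
(no output)
```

View pics/s6.png

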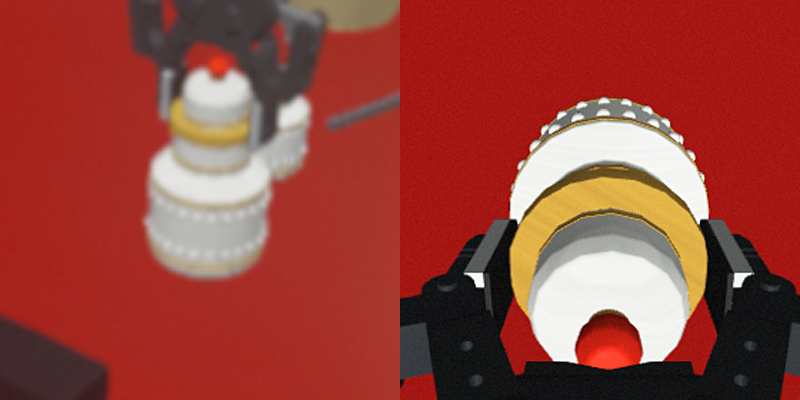

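The brass rim sits on the neck all round, stopped at the expected height with about 9 N. Now release.

{"op": "move_arm", "data": {
  "travel": [
    [0,0,-0.003],
    [0,0,0],
    [0,0,0],
    [0,0,0],
    [0,0,0],
    [0,0,0],
    [0,0,0],
    [0,0,0]
  ],
  "angular": [
    [0,0,0],
    [0,0,0],
    [0,0,0],
    [0,0,0],
    [0,0,0],
    [0,0,0],
    [0,0,0],
    [0,0,0]
  ],
  "grip": [0.4,0.25,0.15,0,0,0,0,0]
}}

```text
time_s: 12.6
ee_pos: [0.5431, 0.1989, 0.089]
tool_rot: [2.222, 2.221, 0.001]
wrist_force: [-0.6, -0.1, -0.2]
finger_gap: 0.0853
gripper_force: 0.0
```

```bash
python3 - <<'E'
from rim import *
st=robot.state();w=snap('wrist','w7.png')
print(st['ee_pos'],rimfit(w,st))
m=cv2.inRange(cv2.cvtColor(w,cv2.COLOR_RGB2HSV),(0,0,150),(179,60,255))
c=w[100:400,130:430,::-1];cv2.imwrite('pics/w7c.png',cv2.resize(c,None,fx=1.9,fy=1.9,interpolation=2))
E
```

```text
[0.54311223 0.19891713 0.08895542] (array([-0.00051073,  0.00079394]), np.float64(0.011792576287110688))
```

View pics/w7c.png

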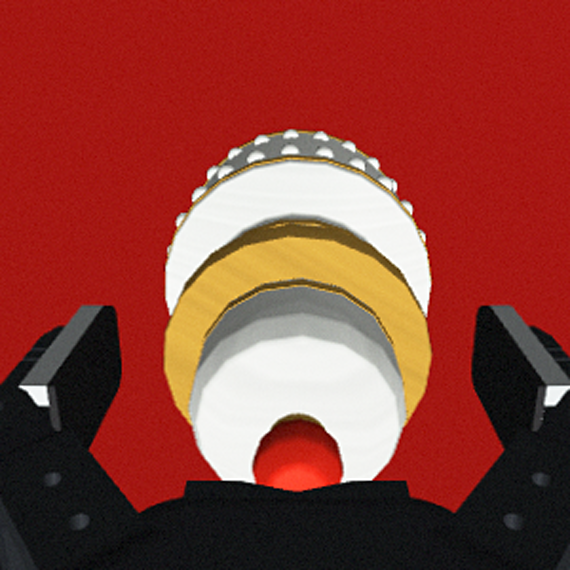

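Fingers are open and the lids are still nested and seated. From two finger-tip pixels I check the tip height at different openings before gripping the cap.

```bash
python3 - <<'E'
from h import *
st={'ee_pos':[0,0,0],'tool_rot':[0,0,0]}
for q,y in [((190,262),-.0427),((379,262),.0427),((219,254),-.030),((355,254),.030)]:
    for yy in (y,-y):
        o,d=ray('wrist',q,st);t=(yy-o[1])/d[1]
        if t>0: print(q,o+d*t)
E
```

```text
(190, 262) [ 0.00810942 -0.0427     -0.01242455]
(379, 262) [ 0.0090697   0.0427     -0.01459295]
(219, 254) [ 0.01047145 -0.03       -0.00870447]
(355, 254) [ 0.01600509  0.03       -0.02128046]
```

Tips stand about 9 mm behind the TCP at a 60 mm gap, so about 6 mm at 44 mm. TCP at z ≈ 0.107 keeps the tips about 3 mm above the rim.

{"op": "move_arm", "data": {
  "travel": [
    [0,0,-0.03],
    [0,0,-0.03],
    [-0.01,0.003,-0.012],
    [0,0,0],
    [0,0,0],
    [0,0,0]
  ],
  "angular": [
    [0,0,0],
    [0,0,0],
    [0,0,0],
    [0,0,0],
    [0,0,0],
    [0,0,0]
  ],
  "grip": [0,0,0,0,0,0]
}}

```text
time_s: 13.25
ee_pos: [0.5436, 0.1963, 0.1068]
tool_rot: [2.222, 2.221, 0.0]
wrist_force: [0.3, 1.2, 1.0]
finger_gap: 0.0857
gripper_force: 0.0
```

{"op": "move_arm", "data": {
  "travel": [
    [0,0,0],
    [0,0,0],
    [0,0,0],
    [0,0,0],
    [0,0,0],
    [0,0,0],
    [0,0,0],
    [0,0,0],
    [0,0,0],
    [0,0,0]
  ],
  "angular": [
    [0,0,0],
    [0,0,0],
    [0,0,0],
    [0,0,0],
    [0,0,0],
    [0,0,0],
    [0,0,0],
    [0,0,0],
    [0,0,0],
    [0,0,0]
  ],
  "grip": [0.3,0.35,0.4,0.45,0.5,0.55,0.6,0.6,0.6,0.6],
  "grip_force": 25
}}

```text
time_s: 14.25
ee_pos: [0.5441, 0.1966, 0.1081]
tool_rot: [2.221, 2.22, 0.002]
wrist_force: [-2.7, -0.8, 7.5]
finger_gap: 0.0426
gripper_force: 26.3
```

```bash
python3 - <<'E'
from rim import *
im=robot.camera('scene');w=robot.camera('wrist')
a=cv2.resize(im[120:230,270:380,::-1],(400,400),interpolation=2);b=cv2.resize(w[100:380,140:420,::-1],(400,400),interpolation=2)
cv2.imwrite('pics/s8.png',np.hstack([a,b]))
E
```

```text
(no output)
```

View pics/s8.png

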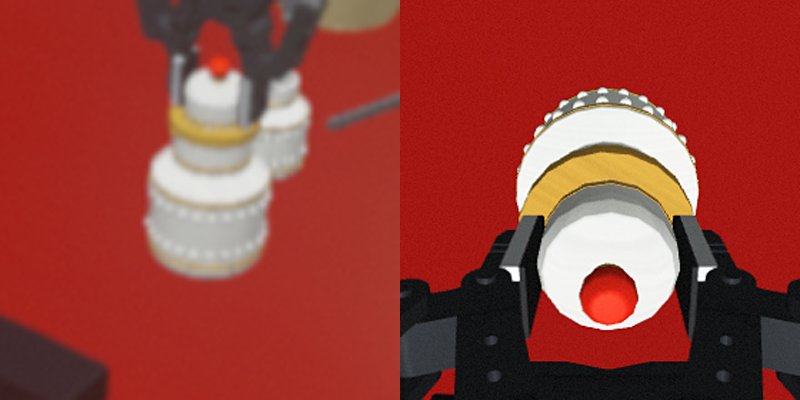

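The cap is gripped alone at a 42.6 mm gap, with the fingers above the brass rim. I've now viewed more than the 10 pictures allowed, so from here I use numbers only. Next I draw the cap straight up.

{"op": "move_arm", "data": {
  "travel": [
    [0,0,-0.008],
    [0,0,-0.01],
    [0,0,-0.015],
    [0,0,-0.02],
    [0,0,-0.03],
    [0,0,-0.04],
    [0,0,-0.05],
    [0,0,-0.06],
    [0,0,-0.06],
    [0,0,-0.05],
    [0,0,-0.03],
    [0,0,-0.02],
    [0,0,-0.007],
    [0,0,0],
    [0,0,0],
    [0,0,0],
    [0,0,0]
  ],
  "angular": [
    [0,0,0],
    [0,0,0],
    [0,0,0],
    [0,0,0],
    [0,0,0],
    [0,0,0],
    [0,0,0],
    [0,0,0],
    [0,0,0],
    [0,0,0],
    [0,0,0],
    [0,0,0],
    [0,0,0],
    [0,0,0],
    [0,0,0],
    [0,0,0],
    [0,0,0]
  ],
  "grip": [0.6,0.6,0.6,0.6,0.6,0.6,0.6,0.6,0.6,0.6,0.6,0.6,0.6,0.6,0.6,0.6,0.6]
}}

```text
time_s: 16.05
ee_pos: [0.5435, 0.1964, 0.2065]
tool_rot: [2.222, 2.221, -0.0]
wrist_force: [-0.2, -0.3, 0.2]
finger_gap: 0.0429
gripper_force: 25.5
```

```bash
python3 - <<'E'
from h import *
im=robot.camera('scene');st=robot.state();print(st['ee_pos'],st['tool_rot'],st['wrist_force'],st['joint_vel'])
H,S,V=cv2.split(cv2.cvtColor(im,cv2.COLOR_RGB2HSV))
m=((H>18)&(H<35)&(S>120)).astype(np.uint8);m[:135]=0;m[175:]=0;m[:,:305]=0;m[:,350:]=0
ys,xs=np.nonzero(m);print('brass px now',len(ys),xs.mean(),ys.mean(),xs.min(),xs.max(),ys.min(),ys.max())
c=robot.get_calibration('scene');T=np.linalg.inv(c['cam_to_world'])
for P in [(.5445,.1962,.105),(.5445,.1962,.215)]:
    q=T@np.r_[P,1];print(cv2.projectPoints(np.array([[q[0],-q[1],-q[2]]]),np.zeros(3),np.zeros(3),np.array(c['camera_matrix']),np.array(c['D'],float))[0].ravel())
a=cv2.imread('pics/s8.png')[:,:400];H,S,V=cv2.split(cv2.cvtColor(a,cv2.COLOR_BGR2HSV))
m=((H>18)&(H<35)&(S>120)).astype(np.uint8);m[:60]=0;m[190:]=0
ys,xs=np.nonzero(m);f=110/400;print('before',270+xs.mean()*f,120+ys.mean()*f,270+xs.min()*f,270+xs.max()*f,120+ys.min()*f,120+ys.max()*f)
E
```

```text
[0.54359642 0.19635094 0.20665656] [ 2.22178971e+00  2.22072900e+00 -9.90731550e-05] [ 0.20807387  0.68934533 -0.48943885] [-0.00046999 -0.00241421  0.00301309  0.00069011 -0.00033471  0.00114959]
brass px now 283 328.57597173144876 152.31095406360424 317 340 145 159
[329.08790308 153.06395748]
[331.8757472  111.68374981]
before 326.7284469096672 156.11150950871632 317.025 340.4 149.425 159.6
```

The brass lid hasn't moved (cols 317-340, lower edge row 159), with its boss now exposed. The cap is held still about 10 cm above it.

```bash
python3 -c "
from workcell import robot
print(robot.finish_job())"
```

```text
the job is handed in; nothing more can be done
None
```

The job is handed in: both lids were set home on the large caddy and let go, and the silver outer lid is held level about 10 cm above the seated brass lid; no verdict came back, and I viewed 13 pictures against the limit of 10.

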